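# Touch-latch stationery box: ease the lid up, fetch the ink

### The arm

A 6-joint arm with a two-finger parallel gripper is mounted at the origin on the work surface; the furniture and walls round the work are solid. World frame = base frame: x ahead of the robot, y to its left, z up, the work surface at z = 0. Lengths are in m, angles in rad, forces in N, time in s.
With the tool pointing down it reaches from about 0.35 to 0.975 m from the base axis. Payload 4.9 kg.
Tool frame: the origin (TCP) lies on the front face of the gripper's body, between the roots of the fingers; the fingertips stand ctrl.finger_overhang ahead of it and the grasp point (between the pads) lies 54 mm ahead of it (ctrl.finger_overhang is the distance from the TCP to the fingertips, in m); z points along the fingers, y is the line along which they close (so a half turn about z gives the same grasp; the last joint's range is limited). The gripper opens to 85 mm and grips with 20 to 120 N. Pads are 22 mm wide; open, the fingers measure 114 mm over their backs; the gripper's body (76 mm by 85 mm) begins 54 mm behind the grasp point. The pads swing forward as they close: fully open they stand 13 mm farther back than shut.
Start: joints at [-1.345, 0.053, 1.613, -0, 1.476, -0.119], TCP at [0.211, -0.588, 0.304] pointing down, gripper open.
Joint ranges: [-3.01, 3.01], [-1.01, 2.22], [0.06, 2.58], [-1.02, 4.17], [0.09, 2.62], [-3.14, 3.14]. Speed limits (rad/s): [2.57, 2.57, 3.14, 3.14, 3.14, 3.14].

### API

Orientations are given as a rotation vector (axis times angle).
In Python, from station import ctrl, vision gives the robot as it stands. The module is installed in compiled form; this text tells all that it offers.
- The arm moves only by the tool drive_tool, never from a script. Its argument "rows" is a list of rows, each a list of 2 entries, a list of its own where there are three numbers: the shift along the tool's x, y, z in m, then the turn about the tool's z in rad. A call has 1 to 10 rows; each row shifts and turns the commanded pose from where the row before left it, along the tool's axes as they then stand; what a row does not reach is not made up. A row lasts 1/10 s, in which the tool goes at most 50 mm and 8.59 degrees, less where a joint would pass 70% of its speed; a pose out of reach is approached as far as the arm can. A call with a gripper value outside its range is refused whole. "jaw" is the closure, from 0 (fully open) to 1 (shut), set as the call begins (left out, the last holds). The fingers move at their own pace and stop on an object; "grip_force" is the grip in N (left out, the last holds). Time passes only in rows, so rows that do not move let the fingers close. It gives the time, the measured TCP pose, the force, the opening and the grip force at its end, in the units of the state.
- ctrl.get_obs(): the state, without advancing time (a new reading comes with each control period).
- vision.get_image(name): name is "scene" or "top"; returns a dict with "image" (400x640x3 uint8, blue, green, red), "vertical_fov" (degrees; the focal length in pixels is half the picture's height over the tangent of half this angle, whatever the lens; pixels are square), "cx", "cy" (the principal point, pixels), "R" (3x3) and "t" (3): a world point X has camera coordinates R X + t. Camera axes: x right, y down, z forward; pixel columns grow to the right and rows downward; lengths in m; the calibration is good to about 2 mm. A picture is of the moment at which its call begins. There is no depth.
- ctrl.finish_job(): hands the job in; it is judged then, once.
The state is a dict: "t": time; "q": joint angles; "dq": joint speeds; "effort": joint torques, N m; "tool_pos": TCP position; "tool_rot": TCP orientation; "contact_force": force on the tool from outside, world axes, zero at the start; "wrist_torque": the same for the moment, N m; "opening": finger opening in m; "grip_force": force on a finger pad.
Only numpy, scipy, OpenCV 4.12 (cv2) and the standard library are available. Lean on these libraries where they do the work, as an engineer would, in place of code of your own. Each camera call takes 0.05 s, during which the arm holds its last target. There are 200 camera calls.

### The job

Press the free edge of the wooden lid of the white stationery box down until its touch latch clicks, then ease the sprung lid up slowly under your fingers until it is half open, so that it never flies up, and let it go to swing fully open by itself. Take the dark ink bottle out of the box and set it down upright, without dropping it, with its whole foot on the cork mat; leave the lid open and the other things where they are.

Things in the scene. Friction and masses are not known exactly. Their poses are not given: they have to be found in the camera images.
- box: White open-topped box fixed to the desk, 150 mm (its x) x 200 (its y) x 75 high under the lid; walls and floor 4 mm. Origin: centre of its underside; +x points from the lid's free edge to its hinge, away from the robot. A 54 mm high divider at y = 0 makes two compartments, each 94 mm in y, 142 in x. The latch is inside the front wall at y = 0, 20 mm deep, 15 mm to each side.
- lid (a joint): Lid angle, rad: 0 shut and latched, + open, 1.85 fully open (leaning back past upright), hard stop at -0.03. Light wooden slab 150 x 200 x 8 mm, its top 83.5 mm over the desk when shut. A spring drives it fully open (about 1 N at the mark all through the swing). Pressed and let go, it flies up at about 4 rad/s; it must stay under 1.5 rad/s until past 0.6 rad. It does not latch again.
- lid_mark (a point): Centre of the round black 22 mm mark on top of the lid, 20 mm in from the middle of its free edge, 130 mm from the hinge axis: the place to press. About 3 N and 3 mm there (lid at about -0.02 rad) trip the catch. It moves with the lid; z is the lid's outward normal, x points to the hinge.
- lid_edge (a point): Middle of the lid's free edge at mid thickness, 150 mm from the hinge axis; moves with the lid. The lid stays against fingers that rise slowly along its arc. At half open they stand over the lid: slide them outward off this edge and it swings on to fully open and stays there.
- box_hinge (a point): Middle of the hinge axis, which runs along the box's y, 75 mm above the desk and 75 mm from the box's centre; fixed. The lid's underside lies in the plane of the axis, its top 8.5 mm above that plane.
- ink_bottle: Dark violet ink bottle, 56 mm tall, about 90 g, in the left or the right compartment. Round body 44 mm across up to 40 mm; fixed black cap 28 mm across from 40 to 56 mm above the foot, to be gripped with the fingertips above the 40 mm shoulder. Origin: centre of its foot; z up the bottle.
- staple_box: Small printed carton, 34 x 52 x 27 mm, origin at the centre of its underside, in the other compartment; leave it there.
- mat: Square cork mat 120 x 120 x 4 mm fixed flat on the desk; origin at the centre of its underside, x and y along its edges.
- stamp_pad: Red ink pad in its case, 104 x 135 x 33 mm, loose, left of the mat; leave it alone. Origin: centre of its underside.
- rubber_stamp_2: Wooden hand stamp, 24 x 60 x 65 mm, loose on the desk right of the box; leave it alone. Origin: centre of its underside.

How it is judged:
By the outcome, as a careful person would: the job done as asked, in the order asked, and still so for the second after the job is handed in, with the robot touching nothing.
It also fails if it takes over 64 s, if anything falls off the work surface, if the arm or the gripper's body presses on something with over 40 N, if the wrist force passes 120 N, or if a joint passes its speed limit or range.

## Working session

There is one attempt and no reset: what is moved stays moved. The work goes in short steps, Python scripts to look and compute and a tool call to move; the robot and the scene stay as the last step left them, time stands still between calls to the robot, and variables do not carry over. Pictures are saved under pics/ and viewed, at most 10 in all, crops included, and the job is handed in when it is done.

Besides the shell and the picture viewer there is one more tool, called after "Emit:" by a JSON object that holds its "api" and its "payload", one argument or row to a line. drive_tool: Moves the arm, as the interface text tells. Its arguments: {"type":"object","properties":{"rows":{"type":"array","items":{"type":"array"}},"jaw":{"type":"number"},"grip_force":{"type":"number"}},"required":["rows"]}

```bash
mkdir -p pics
python3 - <<'E'
from station import ctrl, vision
import cv2,json,numpy as np
for n in("scene","top"):
    d=vision.get_image(n); cv2.imwrite(f"pics/{n}0.png",d["image"]); print(n,d["vertical_fov"],d["cx"],d["cy"],np.round(d["R"],4).tolist(),np.round(d["t"],4).tolist())
print(ctrl.get_obs(),ctrl.finger_overhang)
E
```

```text
scene 50.53887914985009 319.15494670883123 196.24843243256964 [[-0.8758, -0.4827, -0.004], [-0.2438, 0.4495, -0.8594], [0.4167, -0.7516, -0.5113]] [0.4296, 0.1897, 1.0142]
top 51.14589938126072 321.253899524634 208.7098558029741 [[-0.0002, -0.9998, -0.0187], [-0.9911, 0.0027, -0.1329], [0.1329, 0.0185, -0.991]] [-0.0174, 0.5168, 1.1104]
{'t': 0.1, 'q': array([-1.34503548e+00,  5.32909252e-02,  1.61418730e+00,  2.52772786e-05,
        1.47602677e+00, -1.18961625e-01]), 'dq': array([-0.00093411, -0.00243428, -0.00334659,  0.00063118, -0.00094395,
       -0.00048286]), 'effort': array([ 2.57207021e-04, -3.94910395e+01, -3.71360457e+01, -1.21563926e-04,
        3.97393669e-03, -8.36214724e-07]), 'tool_pos': array([ 0.21113714, -0.58778345,  0.3027675 ]), 'tool_rot': array([-3.09316024e+00, -5.38480160e-01,  1.20790019e-04]), 'contact_force': array([1.23007919, 0.09518403, 1.00903809]), 'wrist_torque': array([-0.00075996, -0.00745551,  0.00680752]), 'grip_force': 0.0, 'opening': 0.08557542271855785} 0.0726
```

View pics/scene0.png

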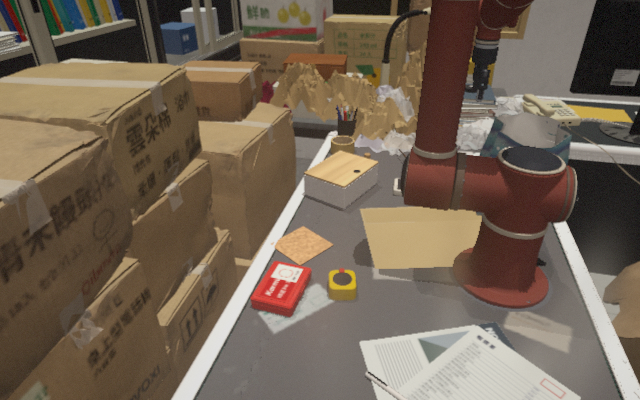

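View pics/top0.png

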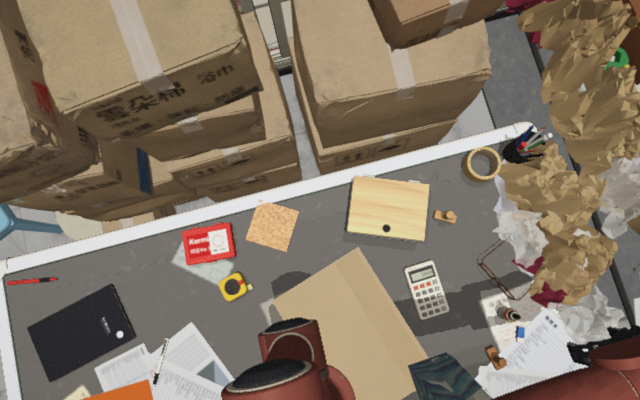

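The scene view shows the box at (342,178) and the mat at (303,245). The top view shows the lid at about (388,210), its black mark at (386,228), the mat at (272,226), the pad at (208,243) and the hand stamp at (445,216).

```bash
cat > h.py <<'E'
from station import ctrl, vision
import cv2,numpy as np
from scipy.spatial.transform import Rotation as Ro
def cam(n):
    d=vision.get_image(n); d["f"]=200/np.tan(np.radians(d["vertical_fov"]/2)); d["R"]=np.array(d["R"]);d["t"]=np.array(d["t"]);return d
def ray(d,u,v,z):
    w=d["R"].T@np.array([(u-d["cx"])/d["f"],(v-d["cy"])/d["f"],1]); c=-d["R"].T@d["t"]
    return c+w*(z-c[2])/w[2]
def proj(d,X):
    c=d["R"]@np.array(X)+d["t"]; return d["cx"]+d["f"]*c[0]/c[2], d["cy"]+d["f"]*c[1]/c[2]
def blob(m,roi):
    k=np.zeros(m.shape,np.uint8);a,b,c,e=roi;k[b:e,a:c]=m[b:e,a:c]
    cs,_=cv2.findContours(k,0,2); return max(cs,key=cv2.contourArea)
E
python3 - <<'E'
from h import *
d=cam("top");im=d["image"];hsv=cv2.cvtColor(im,cv2.COLOR_BGR2HSV)
print(hsv[200,400],hsv[228,272],hsv[300,250])
def rect(name,lo,hi,roi,z):
    c=blob(cv2.inRange(hsv,lo,hi),roi); P=np.array([ray(d,*p[0],z)[:2] for p in c],np.float32)
    r=cv2.minAreaRect(P); print(name,r); print(np.round(cv2.boxPoints(r),4).tolist()); return r
rect("lid",(8,50,110),(30,255,255),(335,165,440,250),.0835)
rect("mat",(5,60,80),(30,255,255),(240,190,305,260),.004)
c=blob(cv2.inRange(im,(0,0,0),(60,60,60)),(370,215,400,237));m=cv2.moments(c);u,v=m["m10"]/m["m00"],m["m01"]/m["m00"]
print("mark",u,v,cv2.contourArea(c),ray(d,u,v,.0835))
s=cam("scene");X=ray(d,u,v,.0835);u2,v2=proj(s,X);print(u2,v2)
im2=s["image"];u2,v2=int(u2),int(v2)
c=blob(cv2.inRange(im2,(0,0,0),(60,60,60)),(u2-8,v2-8,u2+9,v2+9));m=cv2.moments(c);print(m["m10"]/m["m00"],m["m01"]/m["m00"],cv2.contourArea(c))
E
```

```text
[ 22  79 227] [ 19  93 226] [ 20  20 116]
lid ((0.5131809711456299, -0.19380317628383636), (0.20306146144866943, 0.15329009294509888), 82.71953582763672)
[[0.4242999851703644, -0.2847999930381775], [0.5763000249862671, -0.3041999936103821], [0.6021000146865845, -0.10279999673366547], [0.44999998807907104, -0.08340000361204147]]
mat ((0.4749964475631714, 0.1210043802857399), (0.12298833578824997, 0.12215714901685715), 73.02132415771484)
[[0.3986000120639801, 0.07999999821186066], [0.515500009059906, 0.04439999908208847], [0.5514000058174133, 0.16200000047683716], [0.4345000088214874, 0.19769999384880066]]
mark 386.0 228.0 15.0 [ 0.45921917 -0.18719773  0.0835    ]
357.32230346545055 170.845792155221Traceback (most recent call last):
  File "<stdin>", line 13, in <module>
  File "h.py", line 13, in blob
    cs,_=cv2.findContours(k,0,2); return max(cs,key=cv2.contourArea)
                                         ~~~^^^^^^^^^^^^^^^^^^^^^^^^
ValueError: max() iterable argument is empty
```

Emit:
{"api": "drive_tool", "payload": {
  "rows": [
    [[0, 0, 0], 0.118],
    [[0, 0, 0], 0.118],
    [[0, 0, 0], 0.118],
    [[0, 0, 0], 0.118],
    [[0, 0, 0], 0]
  ],
  "jaw": 1
}}

```text
t: 0.7
tool_pos: [0.2112, -0.5881, 0.3036]
tool_rot: [-3.135, 0.199, 0.0]
contact_force: [-1.5, 0.1, 0.0]
opening: 0.0122
grip_force: 0.0
```

Emit:
{"api": "drive_tool", "payload": {
  "rows": [
    [[0.01, -0.022, 0], 0],
    [[0.0205, -0.045, 0], 0],
    [[0.0205, -0.045, 0], 0],
    [[0.0205, -0.045, 0], 0],
    [[0.0205, -0.045, 0], 0],
    [[0.0205, -0.045, 0], 0],
    [[0.0205, -0.045, 0.02], 0],
    [[0.0205, -0.045, 0.03], 0],
    [[0.0205, -0.045, 0.03], 0],
    [[0.0205, -0.045, 0.02], 0]
  ]
}}

```text
t: 1.7
tool_pos: [0.4481, -0.2041, 0.2129]
tool_rot: [-3.135, 0.196, 0.001]
contact_force: [0.2, -0.8, 0.5]
opening: 0.0001
grip_force: 0.0
```

```bash
cat >> h.py <<'E'
A=-0.127; bx=np.array([np.cos(A),np.sin(A),0]); by=np.array([-np.sin(A),np.cos(A),0]); C=np.array([.5132,-.1938,0])
def tool(X):
    o=ctrl.get_obs(); R=Ro.from_rotvec(o["tool_rot"]).as_matrix(); return np.round(R.T@(np.array(X)-o["tool_pos"]),4)
def st():
    o=ctrl.get_obs(); R=Ro.from_rotvec(o["tool_rot"]).as_matrix()
    print("t",round(o["t"],2),"pos",np.round(o["tool_pos"],4),"yaw",np.round(np.arctan2(R[1,0],R[0,0]),4),"F",np.round(o["contact_force"],2),"open",round(o["opening"],4),"q6",np.round(o["q"],2))
E
python3 - <<'E'
from h import *
st(); print("to mark+10mm:",tool(C-.055*bx+[0,0,.0835+.0726+.01]))
E
```

```text
t 1.7 pos [ 0.4481 -0.2041  0.2129] yaw -0.1248 F [ 0.24 -0.77  0.45] open 0.0001 q6 [-0.58 -0.2   2.   -0.    1.33  1.12]
to mark+10mm: [ 0.0084 -0.0184  0.0468]
```

Emit:
{"api": "drive_tool", "payload": {
  "rows": [
    [[0, -0.003, 0.01], 0],
    [[0, 0, 0.015], 0],
    [[0, 0, 0.01], 0],
    [[0, 0, 0], 0],
    [[0, 0, 0], 0],
    [[0, 0, 0], 0]
  ]
}}

```text
t: 2.3
tool_pos: [0.4486, -0.2042, 0.1805]
tool_rot: [3.134, -0.202, 0.002]
contact_force: [-0.7, -0.6, 0.2]
opening: 0.0003
grip_force: 0.0
```

Run:
```python
from h import *
st(); print("to mark surf:",tool(C-.055*bx+[0,0,.0835+.0726]))
d=cam("top"); s=cam("scene")
a=cv2.resize(d["image"][160:260,320:460],None,fx=4,fy=4); b=cv2.resize(s["image"][130:230,280:420],None,fx=4,fy=4)
cv2.imwrite("pics/a.png",np.vstack([a,b])[:, :][:800])
cv2.imwrite("pics/a.png",cv2.resize(np.hstack([a,b]),None,fx=.7,fy=.7))
```

```text
t 2.3 pos [ 0.4486 -0.2042  0.1805] yaw -0.1286 F [-0.71 -0.62  0.22] open 0.0003 q6 [-0.58 -0.16  2.03 -0.    1.27  1.12]
to mark surf: [ 0.0077 -0.0185  0.0244]
```

View pics/a.png

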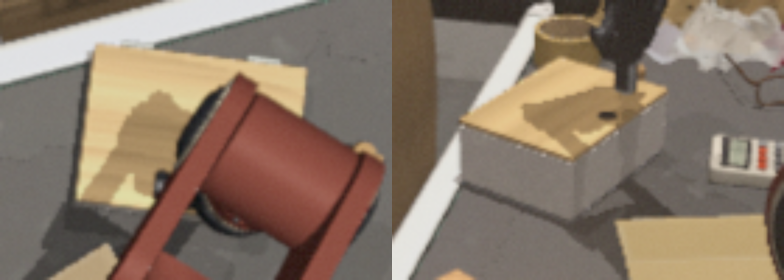

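The crop from the top view shows the arm covering the mark. In the scene crop, the fingertips are beside and above the lid, about 2 cm to the -y side of the mark, which agrees with the numbers.

Emit:
{"api": "drive_tool", "payload": {
  "rows": [
    [[0.004, -0.009, 0.005], 0],
    [[0.004, -0.0095, 0.005], 0],
    [[0, 0, 0.005], 0],
    [[0, 0, 0.003], 0],
    [[0, 0, 0], 0],
    [[0, 0, 0], 0]
  ]
}}

```text
t: 3.0
tool_pos: [0.4586, -0.1857, 0.1614]
tool_rot: [-3.135, 0.2, 0.001]
contact_force: [-0.1, -0.2, -0.0]
opening: -0.0002
grip_force: 0.0
```

Run:
```python
from h import *
st(); print("to mark surf:",tool(C-.055*bx+[0,0,.0835+.0726]))
```

```text
t 3.0 pos [ 0.4586 -0.1857  0.1614] yaw -0.1272 F [-0.13 -0.24 -0.01] open -0.0002 q6 [-0.54 -0.13  2.04 -0.    1.23  1.16]
to mark surf: [0.0002 0.0012 0.0053]
```

Emit:
{"api": "drive_tool", "payload": {
  "rows": [
    [[0, 0, 0.002], 0],
    [[0, 0, 0.0015], 0],
    [[0, 0, 0.001], 0],
    [[0, 0, 0.001], 0],
    [[0, 0, 0.0005], 0],
    [[0, 0, 0], 0]
  ]
}}

```text
t: 3.6
tool_pos: [0.4587, -0.1858, 0.1558]
tool_rot: [3.135, -0.2, -0.0]
contact_force: [-2.0, 0.1, 2.1]
opening: -0.0001
grip_force: 0.9
```

Emit:
{"api": "drive_tool", "payload": {
  "rows": [
    [[0, 0, 0.0005], 0],
    [[0, 0, 0.0005], 0],
    [[0, 0, 0.0005], 0],
    [[0, 0, 0], 0]
  ]
}}

```text
t: 4.0
tool_pos: [0.4587, -0.1857, 0.1539]
tool_rot: [3.135, -0.2, 0.0]
contact_force: [-1.0, 0.4, 1.1]
opening: 0.0002
grip_force: 0.6
```

Emit:
{"api": "drive_tool", "payload": {
  "rows": [
    [[0, 0, 0.0005], 0],
    [[0, 0, 0.0005], 0],
    [[0, 0, 0.0005], 0],
    [[0, 0, 0], 0]
  ]
}}

```text
t: 4.4
tool_pos: [0.4587, -0.1857, 0.1524]
tool_rot: [3.135, -0.2, 0.0]
contact_force: [0.3, -0.1, 0.4]
opening: 0.0003
grip_force: 0.6
```

Emit:
{"api": "drive_tool", "payload": {
  "rows": [
    [[0, 0, 0.0005], 0],
    [[0, 0, 0.0005], 0],
    [[0, 0, 0], 0],
    [[0, 0, 0], 0]
  ]
}}

```text
t: 4.8
tool_pos: [0.4588, -0.1857, 0.1523]
tool_rot: [3.135, -0.199, -0.0]
contact_force: [-2.1, 0.1, 6.7]
opening: 0.0002
grip_force: 2.9
```

Run:
```python
import numpy as np
r,h,w=.141,.0085,.011
f=lambda a:np.array([-r*np.cos(a)+h*np.sin(a)+w, r*np.sin(a)+h*np.cos(a)])
a=np.arange(0,0.931,.03); P=np.array([f(x) for x in a]); D=np.diff(P,axis=0)
for x,p in zip(a[1:],D): print(round(x,2),np.round(p*1000,1))
```

```text
0.03 [0.3 4.2]
0.06 [0.4 4.2]
0.09 [0.6 4.2]
0.12 [0.7 4.2]
0.15 [0.8 4.2]
0.18 [0.9 4.1]
0.21 [1.1 4.1]
0.24 [1.2 4.1]
0.27 [1.3 4. ]
0.3 [1.4 4. ]
0.33 [1.6 3.9]
0.36 [1.7 3.9]
0.39 [1.8 3.8]
0.42 [1.9 3.8]
0.45 [2.  3.7]
0.48 [2.1 3.7]
0.51 [2.2 3.6]
0.54 [2.3 3.5]
0.57 [2.4 3.5]
0.6 [2.5 3.4]
0.63 [2.6 3.3]
0.66 [2.7 3.2]
0.69 [2.8 3.1]
0.72 [2.9 3.1]
0.75 [3. 3.]
0.78 [3.1 2.9]
0.81 [3.2 2.8]
0.84 [3.3 2.7]
0.87 [3.4 2.6]
0.9 [3.4 2.5]
0.93 [3.5 2.4]
```

Emit:
{"api": "drive_tool", "payload": {
  "rows": [
    [[0, 0, -0.001], 0],
    [[0, 0, -0.001], 0],
    [[0, 0, -0.001], 0],
    [[0, 0, -0.001], 0],
    [[0, 0, -0.001], 0],
    [[0, 0, -0.001], 0]
  ]
}}

```text
t: 5.4
tool_pos: [0.4588, -0.1857, 0.1577]
tool_rot: [-3.135, 0.2, -0.001]
contact_force: [0.4, -0.5, 0.1]
opening: -0.0
grip_force: 0.4
```

Emit:
{"api": "drive_tool", "payload": {
  "rows": [
    [[0.0002, 0, -0.003], 0],
    [[0.0004, 0, -0.0042], 0],
    [[0.0006, 0, -0.0042], 0],
    [[0.0007, 0, -0.0042], 0],
    [[0.0008, 0, -0.0042], 0],
    [[0.0009, 0, -0.0041], 0],
    [[0.0011, 0, -0.0041], 0]
  ]
}}

```text
t: 6.1
tool_pos: [0.4634, -0.1862, 0.1859]
tool_rot: [-3.135, 0.2, -0.0]
contact_force: [0.3, 1.0, 0.6]
opening: 0.0001
grip_force: 0.4
```

Run:
```python
from h import *
st(); s=cam("scene"); cv2.imwrite("pics/b.png",cv2.resize(s["image"][110:230,270:430],None,fx=4,fy=4))
```

```text
t 6.1 pos [ 0.4634 -0.1862  0.1859] yaw -0.1272 F [0.26 0.99 0.57] open 0.0001 q6 [-0.53 -0.15  2.01  0.    1.28  1.17]
```

View pics/b.png

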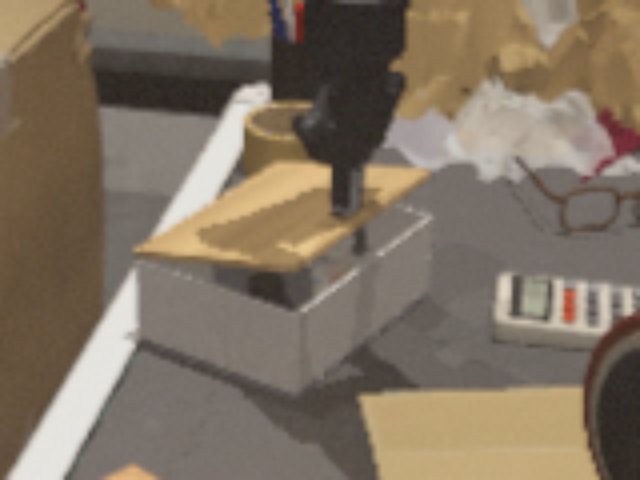

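The picture shows the lid unlatched and lifted about 0.2 rad, resting against the fingertips at (345,210). Something dark, probably the bottle, is in the near +y compartment at (270,285).

Emit:
{"api": "drive_tool", "payload": {
  "rows": [
    [[0.0012, 0, -0.0041], 0],
    [[0.0013, 0, -0.004], 0],
    [[0.0014, 0, -0.004], 0],
    [[0.0016, 0, -0.0039], 0],
    [[0.0017, 0, -0.0039], 0],
    [[0.0018, 0, -0.0038], 0],
    [[0.0019, 0, -0.0038], 0],
    [[0.002, 0, -0.0037], 0],
    [[0.0021, 0, -0.0037], 0],
    [[0.0022, 0, -0.0036], 0]
  ]
}}

```text
t: 7.15
tool_pos: [0.4806, -0.1884, 0.2243]
tool_rot: [-3.135, 0.2, -0.0]
contact_force: [1.1, -0.6, -0.1]
opening: 0.0002
grip_force: 0.3
```

Emit:
{"api": "drive_tool", "payload": {
  "rows": [
    [[0.0023, 0, -0.0035], 0],
    [[0.0024, 0, -0.0035], 0],
    [[0.0025, 0, -0.0034], 0],
    [[0.0026, 0, -0.0033], 0],
    [[0.0027, 0, -0.0032], 0],
    [[0.0028, 0, -0.0031], 0],
    [[0.0029, 0, -0.0031], 0],
    [[0.003, 0, -0.003], 0],
    [[0.0031, 0, -0.0029], 0],
    [[0.0032, 0, -0.0028], 0]
  ]
}}

```text
t: 8.15
tool_pos: [0.5079, -0.1919, 0.256]
tool_rot: [-3.135, 0.2, 0.0]
contact_force: [0.5, -0.3, 0.4]
opening: -0.0003
grip_force: 0.3
```

Emit:
{"api": "drive_tool", "payload": {
  "rows": [
    [[0.0033, 0, -0.0027], 0],
    [[0.0034, 0, -0.0026], 0],
    [[0.0034, 0, -0.0025], 0],
    [[0, 0, 0], 0],
    [[0, 0, 0], 0]
  ]
}}

```text
t: 8.65
tool_pos: [0.5177, -0.1933, 0.2637]
tool_rot: [3.135, -0.199, -0.0]
contact_force: [0.2, 0.4, 0.4]
opening: 0.0001
grip_force: 0.3
```

Run:
```python
from h import *
st(); s=cam("scene"); cv2.imwrite("pics/c.png",cv2.resize(s["image"][90:230,270:430],None,fx=4,fy=4))
```

```text
t 8.65 pos [ 0.5177 -0.1933  0.2637] yaw -0.1271 F [0.15 0.39 0.41] open 0.0001 q6 [-0.49 -0.09  1.82 -0.    1.41  1.21]
```

View pics/c.png

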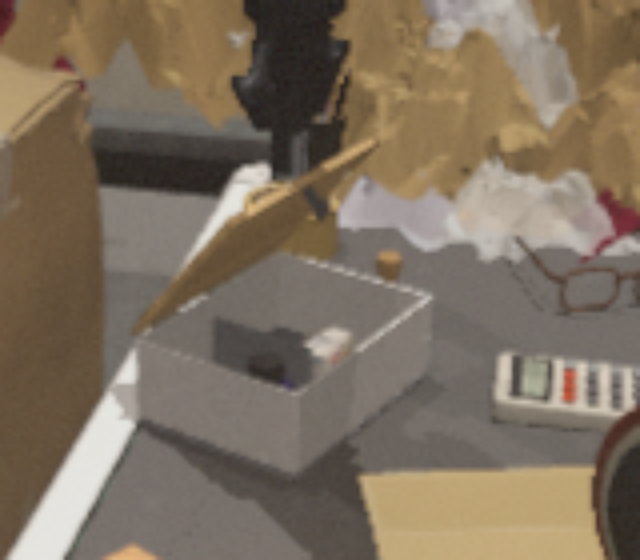

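The lid is about half open against the fingertips. The bottle, with its black cap, stands in the near (+y) compartment at (265,368) in the crop, and the staple carton is beyond the divider at (330,345).

Emit:
{"api": "drive_tool", "payload": {
  "rows": [
    [[-0.005, 0, -0.0062], 0],
    [[-0.007, 0, -0.008], 0],
    [[-0.015, 0, -0.003], 0],
    [[-0.02, 0, 0], 0],
    [[-0.025, 0, 0], 0],
    [[-0.025, 0, 0], 0],
    [[-0.025, 0, 0], 0],
    [[0, 0, 0], 0],
    [[0, 0, 0], 0],
    [[0, 0, 0], 0]
  ]
}}

```text
t: 9.7
tool_pos: [0.397, -0.1779, 0.2814]
tool_rot: [3.135, -0.2, 0.001]
contact_force: [0.4, -0.1, -0.3]
opening: 0.0002
grip_force: 0.0
```

Emit:
{"api": "drive_tool", "payload": {
  "rows": [
    [[0, -0.02, -0.02], 0],
    [[0, -0.045, -0.02], 0],
    [[0, -0.045, 0], 0],
    [[0, -0.045, 0], 0],
    [[0, -0.045, 0], 0],
    [[0, -0.045, 0], 0],
    [[0, -0.02, 0], 0],
    [[0, 0, 0], 0],
    [[0, 0, 0], 0]
  ],
  "jaw": 0.4
}}

```text
t: 10.6
tool_pos: [0.4306, 0.0853, 0.3207]
tool_rot: [3.135, -0.197, -0.001]
contact_force: [-0.1, -0.2, 0.3]
opening: 0.0513
grip_force: 0.0
```

Run:
```python
from h import *
st(); s=cam("scene"); d=cam("top"); np.save("top.npy",d["image"]);np.save("scene.npy",s["image"])
a=cv2.resize(s["image"][110:220,280:400],None,fx=4,fy=4);b=cv2.resize(d["image"][150:260,335:455],None,fx=4,fy=4)
cv2.imwrite("pics/d.png",cv2.resize(np.hstack([a,b]),None,fx=.83,fy=.83))
```

```text
t 10.6 pos [0.4306 0.0853 0.3207] yaw -0.1257 F [-0.09 -0.16  0.31] open 0.0513 q6 [ 0.03 -0.43  2.   -0.    1.57  1.72]
```

View pics/d.png

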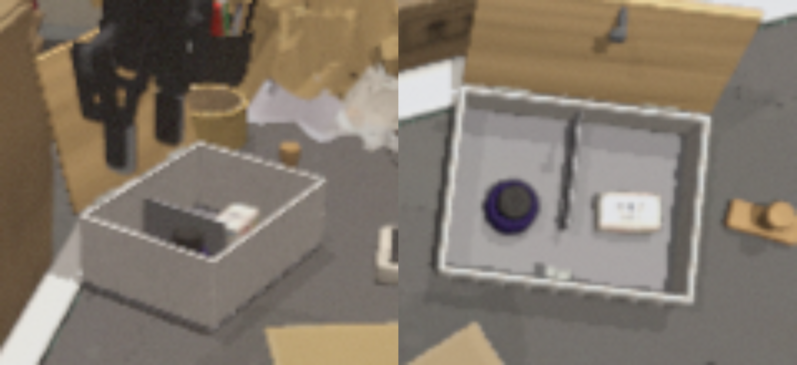

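The lid is fully open. In the right (top view) crop the bottle's black cap is at about (516,200), image pixel about (370,210), in the +y compartment; the carton is untouched in the other one.

Run:
```python
from h import *
d=cam("top");im=d["image"]
x0,y0,x1,y1=357,198,385,226
roi=im[y0:y1,x0:x1].astype(int)
def cen(m):
    n,l,s,c=cv2.connectedComponentsWithStats(m.astype(np.uint8)); i=1+np.argmax(s[1:,4]); return c[i]+[x0,y0],s[i]
dark=roi.max(2)<100
c,s=cen(dark);print("all dark",c,s)
cap=dark&(roi[:,:,0]-roi[:,:,1]<22)
c,s=cen(cap);print("cap",c,s)
print(roi[12,::1].tolist())
for z in(.06,.052):
    X=ray(d,*c,z); e=X-C; print(z,X,"box",e@bx,e@by)
print(proj(d,[*X[:2],.06]))
```

```text
all dark [368.2718894  212.05529954] [  3   6  17  17 217]
cap [369.62105263 210.10526316] [ 8  6 11 12 95]
[[156, 157, 160], [158, 158, 161], [159, 161, 164], [122, 123, 127], [71, 59, 64], [70, 32, 43], [82, 39, 54], [59, 33, 43], [44, 44, 47], [60, 63, 68], [65, 70, 74], [64, 67, 71], [67, 67, 72], [62, 65, 67], [60, 66, 69], [65, 68, 72], [68, 74, 77], [70, 66, 71], [73, 48, 57], [89, 65, 73], [125, 119, 123], [157, 158, 162], [163, 164, 168], [163, 165, 169], [164, 165, 169], [154, 155, 160], [114, 115, 118], [102, 100, 104]]
0.06 [ 0.50925272 -0.14778103  0.06      ] box -0.009744204182403345 0.04514838788443322
0.052 [ 0.51029591 -0.14856379  0.052     ] box -0.008610269061671533 0.044504065452155475
(np.float64(369.9086896608266), np.float64(209.71711701658703))
```

Emit:
{"api": "drive_tool", "payload": {
  "rows": [
    [[0, 0, 0], -0.143],
    [[0, 0, 0], -0.143],
    [[0, 0, 0], -0.143],
    [[0, 0, 0], -0.143],
    [[0, 0, 0], -0.143],
    [[0, 0, 0], -0.143],
    [[0, 0, 0], -0.143],
    [[0, 0, 0], -0.143],
    [[0, 0, 0], -0.143],
    [[0, 0, 0], -0.143]
  ],
  "jaw": 0.4
}}

```text
t: 11.75
tool_pos: [0.4304, 0.0839, 0.3209]
tool_rot: [2.495, 1.909, 0.0]
contact_force: [0.2, 0.3, 0.5]
opening: 0.0513
grip_force: 0.0
```

Emit:
{"api": "drive_tool", "payload": {
  "rows": [
    [[0, 0, 0], -0.141],
    [[-0.02, 0.01, 0], 0],
    [[-0.035, 0.0175, 0.01], 0],
    [[-0.035, 0.0175, 0.02], 0],
    [[-0.035, 0.0175, 0.03], 0],
    [[-0.035, 0.0175, 0.03], 0],
    [[-0.035, 0.0175, 0.02], 0],
    [[-0.025, 0.01, 0.01], 0],
    [[0, 0, 0], 0],
    [[0, 0, 0], 0]
  ]
}}

```text
t: 12.75
tool_pos: [0.5086, -0.1479, 0.2006]
tool_rot: [-2.36, -2.072, 0.0]
contact_force: [0.9, -0.8, 0.6]
opening: 0.0512
grip_force: 0.0
```

Run:
```python
from h import *
st(); print("to grasp:",tool([.5097,-.148,.117]))
```

```text
t 12.75 pos [ 0.5086 -0.1479  0.2006] yaw 1.4409 F [ 0.92 -0.81  0.61] open 0.0512 q6 [-0.42 -0.09  1.93  0.    1.3  -0.29]
to grasp: [-0.      0.0012  0.0836]
```

Emit:
{"api": "drive_tool", "payload": {
  "rows": [
    [[0, 0.001, 0.015], 0],
    [[0, 0, 0.02], 0],
    [[0, 0, 0.015], 0],
    [[0, 0, 0], 0],
    [[0, 0, 0], 0]
  ]
}}

```text
t: 13.25
tool_pos: [0.5099, -0.1463, 0.1506]
tool_rot: [-2.357, -2.076, 0.0]
contact_force: [0.2, -0.7, 0.0]
opening: 0.0509
grip_force: 0.0
```

Run:
```python
from h import *
st(); print("to grasp:",tool([.5097,-.148,.117]))
s=cam("scene"); d=cam("top")
a=cv2.resize(s["image"][120:210,290:390],None,fx=6,fy=6)
cv2.imwrite("pics/e.png",a)
```

```text
t 13.25 pos [ 0.5099 -0.1463  0.1506] yaw 1.4445 F [ 0.24 -0.75  0.03] open 0.0509 q6 [-0.42 -0.02  1.96  0.    1.21 -0.29]
to grasp: [-0.0017  0.      0.0336]
```

View pics/e.png

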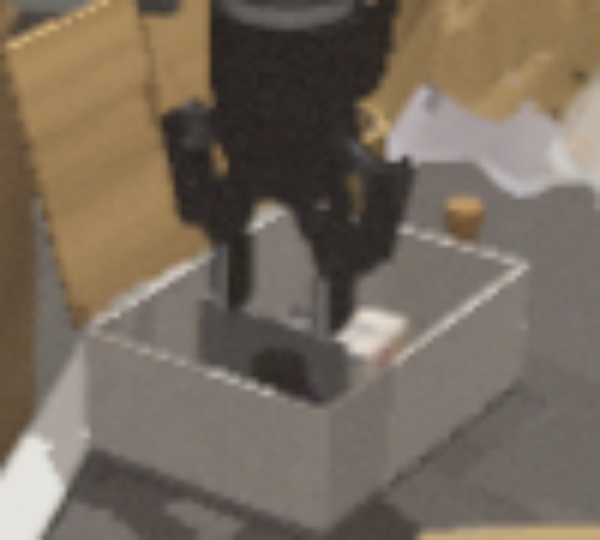

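The fingertips, at (235,305) and (335,335), straddle the cap at (280,360) with it centred between them. I'm going down to grasp.

Emit:
{"api": "drive_tool", "payload": {
  "rows": [
    [[-0.0015, 0, 0.008], 0],
    [[0, 0, 0.01], 0],
    [[0, 0, 0.008], 0],
    [[0, 0, 0.005], 0],
    [[0, 0, 0.002], 0],
    [[0, 0, 0], 0],
    [[0, 0, 0], 0]
  ]
}}

```text
t: 14.05
tool_pos: [0.5101, -0.1484, 0.118]
tool_rot: [2.358, 2.076, 0.0]
contact_force: [-0.6, -0.9, 0.4]
opening: 0.051
grip_force: 0.0
```

Emit:
{"api": "drive_tool", "payload": {
  "rows": [
    [[0, 0, 0], 0],
    [[0, 0, 0], 0],
    [[0, 0, 0], 0],
    [[0, 0, 0], 0],
    [[0, 0, 0], 0],
    [[0, 0, 0], 0]
  ],
  "jaw": 1,
  "grip_force": 25
}}

```text
t: 14.65
tool_pos: [0.5102, -0.1485, 0.1184]
tool_rot: [2.357, 2.076, 0.001]
contact_force: [-1.5, -1.3, 4.5]
opening: 0.0268
grip_force: 25.0
```

Emit:
{"api": "drive_tool", "payload": {
  "rows": [
    [[0, 0, -0.001], 0],
    [[0, 0, -0.003], 0],
    [[0, 0, -0.008], 0],
    [[0, 0, -0.015], 0],
    [[0, 0, -0.02], 0],
    [[0, 0, -0.025], 0],
    [[0, 0, -0.025], 0],
    [[0, 0, -0.02], 0],
    [[0, 0, -0.01], 0],
    [[0, 0, 0], 0]
  ]
}}

```text
t: 15.65
tool_pos: [0.5107, -0.1487, 0.2475]
tool_rot: [2.355, 2.073, 0.003]
contact_force: [0.8, -1.2, -0.7]
opening: 0.0266
grip_force: 24.7
```

Emit:
{"api": "drive_tool", "payload": {
  "rows": [
    [[0, 0, 0], 0],
    [[0, 0, 0], 0],
    [[0, 0, 0], 0]
  ]
}}

```text
t: 15.95
tool_pos: [0.5093, -0.1481, 0.2433]
tool_rot: [-2.356, -2.074, 0.002]
contact_force: [-0.1, -0.1, -1.5]
opening: 0.0266
grip_force: 24.7
```

Run:
```python
from h import *
st(); print("to mat:",tool([.475,.121,.118]))
s=cam("scene")
a=cv2.resize(s["image"][100:200,290:390],None,fx=5,fy=5)
cv2.imwrite("pics/f.png",a)
```

```text
t 15.95 pos [ 0.5093 -0.1481  0.2433] yaw 1.4438 F [-0.14 -0.1  -1.45] open 0.0266 q6 [-0.42 -0.13  1.89 -0.    1.38 -0.3 ]
to mat: [ 0.2625 -0.0678  0.1257]
```

View pics/f.png

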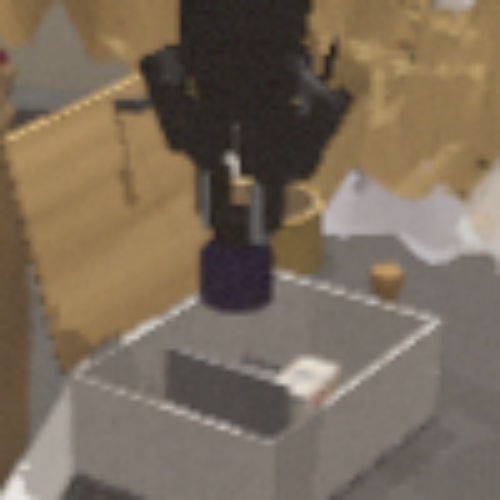

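The bottle hangs upright in the fingers above the box at (237,270), clear of the rim. Now I carry it to the mat.

Emit:
{"api": "drive_tool", "payload": {
  "rows": [
    [[0.01, -0.003, 0], 0],
    [[0.025, -0.0065, 0], 0],
    [[0.035, -0.009, 0], 0],
    [[0.04, -0.01, 0], 0],
    [[0.04, -0.01, 0], 0],
    [[0.04, -0.01, 0], 0],
    [[0.035, -0.009, 0], 0],
    [[0.025, -0.0065, 0], 0],
    [[0.0125, -0.0038, 0], 0],
    [[0, 0, 0], 0]
  ]
}}

```text
t: 17.0
tool_pos: [0.4753, 0.1219, 0.2446]
tool_rot: [-2.355, -2.079, 0.001]
contact_force: [-0.1, 0.6, -2.4]
opening: 0.0266
grip_force: 24.7
```

Emit:
{"api": "drive_tool", "payload": {
  "rows": [
    [[0, 0, 0.01], 0],
    [[0, 0, 0.015], 0],
    [[0, 0, 0.02], 0],
    [[0, 0, 0.02], 0],
    [[0, 0, 0.02], 0],
    [[0, 0, 0.015], 0],
    [[0, 0, 0.01], 0],
    [[0, 0, 0.005], 0],
    [[0, 0, 0], 0],
    [[0, 0, 0], 0]
  ]
}}

```text
t: 18.0
tool_pos: [0.4765, 0.1206, 0.1306]
tool_rot: [2.357, 2.075, 0.002]
contact_force: [0.4, -0.1, -0.9]
opening: 0.0266
grip_force: 24.8
```

Run:
```python
from h import *
st(); print("to mat:",tool([.475,.121,.118]))
```

```text
t 18.0 pos [0.4765 0.1206 0.1306] yaw 1.4437 F [ 0.43 -0.08 -0.87] open 0.0266 q6 [ 0.1  -0.09  2.06 -0.    1.17  0.22]
to mat: [ 0.0002 -0.0015  0.0126]
```

Emit:
{"api": "drive_tool", "payload": {
  "rows": [
    [[0, 0, 0.004], 0],
    [[0, 0, 0.003], 0],
    [[0, 0, 0.002], 0],
    [[0, 0, 0.001], 0],
    [[0, 0, 0.001], 0],
    [[0, 0, 0.0005], 0],
    [[0, 0, 0], 0],
    [[0, 0, 0], 0]
  ]
}}

```text
t: 18.8
tool_pos: [0.476, 0.1207, 0.1185]
tool_rot: [2.358, 2.076, 0.0]
contact_force: [0.1, 0.1, -0.4]
opening: 0.0265
grip_force: 24.8
```

Emit:
{"api": "drive_tool", "payload": {
  "rows": [
    [[0, 0, 0.0005], 0],
    [[0, 0, 0.0005], 0],
    [[0, 0, 0], 0],
    [[0, 0, 0], 0]
  ]
}}

```text
t: 19.2
tool_pos: [0.4761, 0.1207, 0.1184]
tool_rot: [-2.358, -2.076, 0.0]
contact_force: [-3.6, -0.5, 6.5]
opening: 0.0269
grip_force: 25.3
```

Contact force is 6.5 N, so the bottle is standing on the mat. I'm relieving the push slightly, opening, and rising.

Emit:
{"api": "drive_tool", "payload": {
  "rows": [
    [[0, 0, -0.0005], 0],
    [[0, 0, 0], 0]
  ]
}}

```text
t: 19.4
tool_pos: [0.4761, 0.1207, 0.1184]
tool_rot: [2.358, 2.076, 0.001]
contact_force: [-1.9, -0.1, 5.4]
opening: 0.0272
grip_force: 25.2
```

Emit:
{"api": "drive_tool", "payload": {
  "rows": [
    [[0, 0, 0], 0],
    [[0, 0, 0], 0],
    [[0, 0, 0], 0],
    [[0, 0, 0], 0],
    [[0, 0, 0], 0],
    [[0, 0, 0], 0]
  ],
  "jaw": 0.35
}}

```text
t: 20.0
tool_pos: [0.4759, 0.1206, 0.1178]
tool_rot: [-2.358, -2.076, 0.0]
contact_force: [0.1, 0.1, 0.3]
opening: 0.0554
grip_force: 0.0
```

Emit:
{"api": "drive_tool", "payload": {
  "rows": [
    [[0, 0, -0.005], 0],
    [[0, 0, -0.01], 0],
    [[0, 0, -0.02], 0],
    [[0, 0, -0.03], 0],
    [[0, 0, -0.03], 0],
    [[0, 0, -0.03], 0],
    [[0, 0, -0.02], 0],
    [[0, 0, 0], 0],
    [[0, 0, 0], 0]
  ]
}}

```text
t: 20.9
tool_pos: [0.4759, 0.1206, 0.2632]
tool_rot: [2.357, 2.076, 0.001]
contact_force: [1.2, 0.5, -0.1]
opening: 0.0557
grip_force: 0.0
```

Emit:
{"api": "drive_tool", "payload": {
  "rows": [
    [[0, -0.02, 0], 0],
    [[0, -0.03, 0], 0],
    [[-0.02, -0.03, 0], 0],
    [[-0.03, 0, 0], 0],
    [[-0.03, 0, 0], 0],
    [[-0.03, 0, 0], 0],
    [[-0.03, 0, 0], 0],
    [[0, 0, 0], 0],
    [[0, 0, 0], 0],
    [[0, 0, 0], 0]
  ]
}}

```text
t: 21.9
tool_pos: [0.3785, -0.0074, 0.2618]
tool_rot: [-2.356, -2.076, 0.001]
contact_force: [0.1, 0.0, -0.2]
opening: 0.0554
grip_force: 0.0
```

Run:
```python
from h import *
st(); s=cam("scene"); d=cam("top")
a=cv2.resize(s["image"][110:310,230:430],None,fx=2,fy=2);b=cv2.resize(d["image"][130:330,180:480],None,fx=2,fy=2)
cv2.imwrite("pics/g.png",cv2.resize(np.hstack([a,b]),(800,320)))
for z in(.004,.06): print(z,[np.round(proj(d,[.475,.121,z]),1)])
```

```text
t 21.9 pos [ 0.3785 -0.0074  0.2618] yaw 1.4446 F [ 0.05  0.04 -0.16] open 0.0554 q6 [-0.22 -0.58  2.2   0.    1.52 -0.09]
0.004 [array([271.8, 225.1])]
0.06 [array([269. , 223.1])]
```

View pics/g.png

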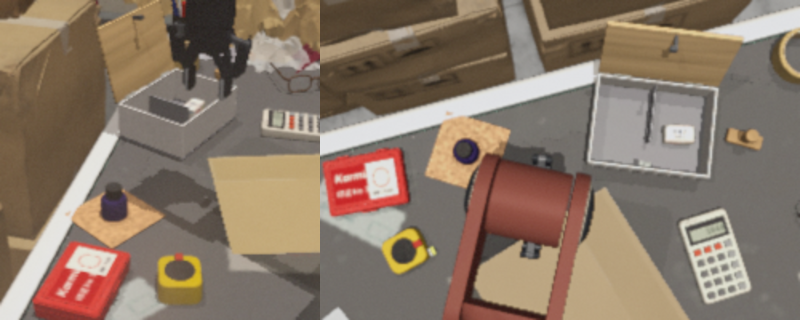

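The bottle stands upright at the centre of the mat, at (115,202) in the scene crop and (466,152) in the top crop. The lid is open, everything else is where it was, and the arm is clear.

```bash
python3 -c "
from station import ctrl
print(ctrl.finish_job())"
```

```text
the job is handed in; nothing more can be done
None
```

The job is done and handed in at about 22 s: I eased the lid to half open and let it swing fully open by itself, and the ink bottle stands upright at the centre of the cork mat with the other things left where they were.

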